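Clear the cooking zone and slide the pot onto it

ROBOT

A 6-joint arm with a two-finger parallel gripper is mounted at the origin on the work surface. World frame = base frame: x ahead of the robot, y to its left, z up, the work surface at z = 0. Lengths are in m, angles in rad, forces in N, time in s.
With the tool pointing down it reaches from about 0.425 to 1.125 m from the base axis. Payload 14.9 kg.
Tool frame: the origin (TCP) lies at the very end of the fingers, on their centre line; the grasp point (between the pads) lies behind it (ctrl.hold_point_z is the z of the grasp point in the tool frame, in m); z points along the fingers, y is the line along which they close (so a half turn about z gives the same grasp; the last joint's range is limited). The gripper opens to 91 mm and grips with 3 to 60 N. Pads are 32 mm wide; open, the fingers measure 118 mm over their backs; the gripper's body (76 mm by 178 mm) begins 60 mm behind the grasp point.
Start: joints at [1.197, 0.379, 1.734, -0, 1.028, -0.033], TCP at [0.234, 0.66, 0.214] pointing down, gripper open.
Joint ranges: [-2.77, 2.77], [-0.74, 2.19], [0, 2.66], [-1.06, 4.2], [0.31, 2.87], [-3.08, 3.08]. Speed limits (rad/s): [1.89, 1.89, 2.39, 3.14, 3.14, 3.14].

INTERFACE

Orientations are given as [roll, pitch, yaw] about the fixed x, y, z axes, in that order (R = Rz(yaw) Ry(pitch) Rx(roll)).
In Python, from bench import sensors, cams, ctrl, nets gives the robot as it stands. The module is installed in compiled form; this text tells all that it offers.
- The arm moves only by the shell command python3 -m handwheel 'ROWS' [FORCE]. ROWS is JSON, a list of rows, each an object of numbers: "gripper": the gripper command: -1 is shut, 1 is fully open, values between are in proportion; "tx", "ty", "tz": the shift along the tool's x, y, z normalised to -1 to 1, where 1 is 80 cm; "wx", "wy", "wz": the turn, a rotation vector about the tool's x, y, z normalised to -1 to 1, where 1 is pi rad. A call has 1 to 20 rows; each row shifts and turns the commanded pose from where the row before left it, along the tool's axes as they then stand; what a row does not reach is not made up. A row lasts 1/8 s, in which the tool goes at most 62.5 mm and 10.7 degrees, less where a joint would pass 70% of its speed; a pose out of reach is approached as far as the arm can. A call with a number of a shift or a turn outside -1 to 1 is refused whole. A call with a gripper value outside its range is refused whole. The fingers move at their own pace and stop on an object; FORCE is the grip in N (left out, the last holds). Time passes only in rows, so rows that do not move let the fingers close. It gives the time, the measured TCP pose, the force, the opening and the grip force at its end, in the units of the state.
- sensors.sense(): the state, without advancing time (a new reading comes with each control period).
- cams.snapshot(name): name is "scene" or "top" or "wrist"; returns a dict with "pixels" (384x512x3 uint8, red, green, blue), "depth" (384x512 float32, m along the optical axis (not along the pixel's ray), 0 where there is no reading), "camera_matrix" (3x3 intrinsics, pixels), "k1" (the pictures are not rectified: a ray, as slopes to the right and down, at radius r is drawn at 1 + k1 r^2 times it, then the intrinsics apply), "pose" (4x4, takes a point from camera to world coordinates). Camera axes: x right, y up, looking along -z (the intrinsics and any distortion apply to the point x, -y, -z); pixel columns grow to the right and rows downward; lengths in m; the calibration is good to about 2 mm. A picture is of the moment at which its call begins.
- ctrl.hand_in(): hands the job in; it is judged then, once.
Trained networks look in a picture, given as the dict that the camera call returned (one of the last four; its "shot" number tells which), for a name from the list of things; names that differ only in an ending like _2 or _b are one class to them, and where a whole thing is asked for, a point or a joint stands for the part that bears it (a point fixed in the world has none). Each returns a list of dicts, best first, with "score" (0 to 1); they miss things now and then, are a little off and sometimes report something else, mostly with a low value. They report only what shows in the picture. A call takes as long as a camera call.
- nets.spot_in(picture, target): "extent" ([centre column, centre row, width, height] as shares, 0 to 1, of the picture: columns of its width, rows of its height, round what is visible of it).
The state is a dict: "time_s": time; "qpos": joint angles; "joint_velocities": joint speeds; "joint_torque": joint torques, N m; "position": TCP position; "ee_rot": TCP orientation; "ft_force": force on the tool from outside, world axes, zero at the start; "moment": the same for the moment, N m; "opening": finger opening in m; "finger_force": force on a finger pad.
Only numpy, scipy, OpenCV 4.12 (cv2) and the standard library are available. Lean on these libraries where they do the work, as an engineer would, in place of code of your own. Each camera call takes 0.05 s, during which the arm holds its last target. There are 200 camera calls.

TASK

First push the small tin that stands in the large cooking ring along the surface until it is right off the black glass hob, standing on the steel worktop; then push the empty pot along the glass so that it sits centred on the large ring. Only push them, gently, with the fingers: do not grip, lift or tip either one, and do not knock the pot and the tin together. Leave everything else where it stands.

Things in the scene. Friction and masses are not known exactly. Their poses are not given: they have to be found in the camera images.
- hob: black glass hob flush in the steel worktop (surface z = 0, no step at its edge), 300 mm along its own x, 500 mm along its own y, at a slight yaw. Origin at its centre, z up. Beyond each short edge (own y = +/-250 mm) the worktop is free for 110 mm outward and 60 mm either side of the hob's x = 0.
- large_ring: the large cooking zone: a white circle 190 mm across printed flat on the glass. Origin at its centre. The two rings lie at the hob's own x = 0, y = +130 mm and -130 mm, either way round.
- small_ring: the small cooking zone: a white circle 120 mm across printed flat on the glass. Origin at its centre. The pot starts standing over it.
- pot: empty open round aluminium pot, 170 mm across, 75 mm tall, wall 4 mm, base 5 mm, 0.55 to 0.95 kg. Its mouth is 162 mm across: shut fingers fit inside and can push the wall from within. Two grey lug handles along its own x reach 120 mm from its axis, about 60 mm above the glass. Origin at the centre of its underside, z up.
- tin: small closed food tin with a plain paper band, upright, 68 mm across, 60 mm tall, about 0.22 kg (0.15 to 0.31). Starts inside the large ring. Origin at the centre of its underside, z up.
- oil_bottle: bystander, to be left alone: amber oil bottle, 62 mm across, 220 tall. Origin at the underside.
- basil: bystander, to be left alone: basil plant in a terracotta pot, 94 mm across at its rim, about 165 tall with leaves. Origin at the underside.
- tall_can: bystander, to be left alone: tall food can, 74 mm across, 110 tall. Origin at the underside.
- bowl: bystander, to be left alone: white bowl, 120 mm across, 55 tall. Origin at the underside.
- pepper_mill: bystander, to be left alone: turned wooden pepper mill, 54 mm across, 163 tall. Origin at the underside.
- mug: bystander, to be left alone: mug, 80 mm across, 90 tall. Origin at the underside.
- jar: bystander, to be left alone: glass jar with a lid, 66 mm across, 90 tall. Origin at the underside.
- spoon: bystander, to be left alone: wooden spoon lying flat on the worktop. Origin at the underside.

How it is judged:
By the outcome, as a careful person would: the job done as asked, in the order asked, and still so for the second after the job is handed in, with the robot touching nothing.
It also fails if it takes over 58 s, if anything falls off the work surface, if the arm or the gripper's body presses on something with over 40 N, if the wrist force passes 120 N, or if a joint passes its speed limit or range.

## Working session

There is one attempt and no reset: what is moved stays moved. The work goes in short steps, Python scripts to look and compute and a shell command to move; the robot and the scene stay as the last step left them, time stands still between calls to the robot, and variables do not carry over. Pictures are saved under pics/ and viewed, at most 10 in all, crops included, and the job is handed in when it is done.

```bash
mkdir -p pics; cat > h.py <<'E'
import numpy as np, cv2
from bench import sensors, cams, ctrl, nets
def ray(s,u,v):
    K=s["camera_matrix"];p=np.array([(u-K[0,2])/K[0,0],(v-K[1,2])/K[1,1]]);q=p.copy()
    for _ in range(20): q=p/(1+s["k1"]*(q@q))
    return q
def at_z(s,u,v,z=0.):
    q=ray(s,u,v);T=np.array(s["pose"]);d=T[:3,:3]@np.array([q[0],-q[1],-1]);o=T[:3,3]
    return o+d*(z-o[2])/d[2]
def cloud(s):
    K=s["camera_matrix"];h,w=s["depth"].shape
    v,u=np.mgrid[:h,:w];p=np.stack([(u-K[0,2])/K[0,0],(v-K[1,2])/K[1,1]],-1);q=p.copy()
    for _ in range(20): q=p/(1+s["k1"]*(q**2).sum(-1,keepdims=True))
    d=s["depth"];c=np.stack([q[...,0]*d,-q[...,1]*d,-d],-1);T=np.array(s["pose"])
    P=c@T[:3,:3].T+T[:3,3];P[d<=0]=np.nan;return P
def save(s,n): cv2.imwrite("pics/"+n,cv2.cvtColor(s["pixels"],cv2.COLOR_RGB2BGR))
E
python3 - <<'E'
from h import *
for n in["top","scene"]:
    s=cams.snapshot(n);save(s,n+"1.png");P=cloud(s)
    print(n,np.round(s["pose"],3).tolist(),s["k1"],s["camera_matrix"][0,0])
    for t in["large_ring","small_ring","pot","tin","oil_bottle","basil","tall_can","bowl","pepper_mill","mug","jar","spoon","hob"]:
        for r in nets.spot_in(s,t)[:2]:
            e=r["extent"];u,v=e[0]*512,e[1]*384
            print(t,round(r["score"],2),np.round([u,v,e[2]*512,e[3]*384]),np.round(P[int(v),int(u)],3),np.round(at_z(s,u,v),3)[:2])
print(sensors.sense(),ctrl.hold_point_z)
E
```

```text
top [[-0.012, 0.98, -0.198, 0.304], [-1.0, -0.011, 0.008, -0.036], [0.006, 0.198, 0.98, 1.198], [0.0, 0.0, 0.0, 1.0]] 0.020292573253287486 447.50408240086387
large_ring 0.8 [171. 205.  71.  68.] [0.501 0.157 0.062] [0.512 0.166]
small_ring 0.64 [105. 150.  35.  35.] [0.636 0.312 0.118] [0.67 0.35]
small_ring 0.54 [276. 230.  16.   3.] [ 0.444 -0.119 -0.001] [ 0.441 -0.119]
pot 0.59 [269. 197.  67.  93.] [ 0.533 -0.099  0.004] [ 0.533 -0.1  ]
tin 0.83 [169. 197.  27.  31.] [0.523 0.16  0.06 ] [0.534 0.169]
oil_bottle 0.58 [164. 122.  32.  53.] [0.696 0.161 0.152] [0.75  0.189]
basil 0.81 [234. 122.  51.  58.] [ 0.691 -0.011  0.152] [ 0.747 -0.009]
tall_can 0.85 [289. 132.  36.  41.] [ 0.678 -0.15   0.112] [ 0.716 -0.162]
bowl 0.79 [344. 269.  48.  47.] [ 0.338 -0.295  0.002] [ 0.336 -0.295]
bowl 0.31 [168. 197.  30.  33.] [0.522 0.165 0.062] [0.534 0.174]
pepper_mill 0.62 [104. 149.  31.  37.] [0.636 0.316 0.116] [0.671 0.352]
mug 0.91 [ 71. 263.  48.  50.] [0.36  0.421 0.005] [0.36  0.423]
jar 0.82 [343. 167.  29.  28.] [ 0.592 -0.284  0.092] [ 0.614 -0.307]
spoon 0.83 [391. 217.  33
[... 1644 characters left out ...]
os': array([ 1.19667993e+00,  3.78897546e-01,  1.73419888e+00, -1.05336956e-05,
        1.02850891e+00, -3.32962358e-02]), 'joint_velocities': array([-1.09943026e-03, -4.79404673e-04,  1.18186589e-03,  5.93495600e-06,
       -1.03097821e-04, -5.28601429e-04]), 'joint_torque': array([ 5.71798100e-04, -7.63681126e+01, -4.34739375e+01,  6.51606638e-02,
        3.89964064e-02, -9.35582193e-06]), 'position': array([0.23399142, 0.65974523, 0.21393403]), 'ee_rot': array([-3.14157968e+00,  8.59519143e-06,  2.80077793e+00]), 'ft_force': array([-0.06103209, -0.31277956,  0.60324197]), 'moment': array([-0.03589575, -0.00239333,  0.08726786]), 'finger_force': 0.0, 'opening': 0.09103828636251998} -0.0188
```

View pics/top1.png

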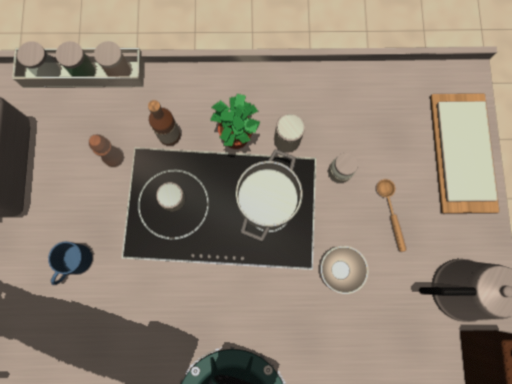

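View pics/scene1.png

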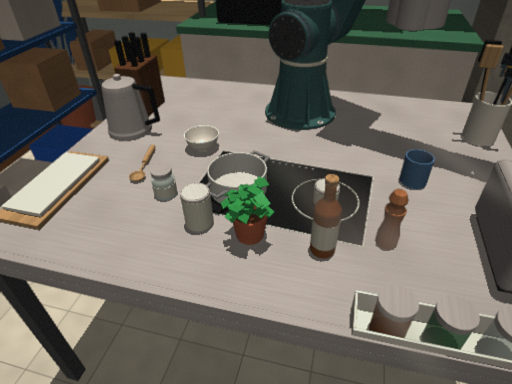

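The top view shows the large ring at about (173,204) with the tin at (170,195). The pot is at (268,195) with its lugs at (284,160) and (256,231), and the basil (235,125) and tall can (289,130) stand close to the path of the pot. The nets agree, except for stray labels with low scores. Next come precise fits.

```bash
cat >> h.py <<'E'
from scipy.optimize import least_squares
def circ(xy,r=None):
    c0=xy.mean(0)
    f=lambda p:np.hypot(*(xy-p[:2]).T)-(p[2] if r is None else r)
    o=least_squares(f,[*c0,r or .08],loss="soft_l1",f_scale=.002);return o.x[:2],(o.x[2]),np.abs(o.fun).mean()
def blob(P,c,R,zlo,zhi):
    m=(np.hypot(P[...,0]-c[0],P[...,1]-c[1])<R)&(P[...,2]>zlo)&(P[...,2]<zhi);return m
def ortho(s,z=0.,x0=.2,x1=.9,y0=-.5,y1=.5,res=.001):
    """orthographic picture of plane z; row->x down from x1, col-> y down from y1"""
    X,Y=np.meshgrid(np.arange(x1,x0,-res),np.arange(y1,y0,-res),indexing="ij")
    T=np.linalg.inv(np.array(s["pose"]));c=np.stack([X,Y,0*X+z],-1)@T[:3,:3].T+T[:3,3]
    q=np.stack([c[...,0]/-c[...,2],-c[...,1]/-c[...,2]],-1);q=q*(1+s["k1"]*(q**2).sum(-1,keepdims=True))
    K=s["camera_matrix"];return cv2.remap(s["pixels"],(q[...,0]*K[0,0]+K[0,2]).astype("f4"),(q[...,1]*K[1,1]+K[1,2]).astype("f4"),cv2.INTER_LINEAR)
E
python3 - <<'E'
from h import *
s=cams.snapshot("top");P=cloud(s);O=ortho(s)
g=O.astype(float);gray=g.mean(-1)
X,Y=np.meshgrid(np.arange(.9,.2,-.001),np.arange(.5,-.5,-.001),indexing="ij")
# large ring: bright pixels in annulus
c=np.array([.514,.160])
for _ in range(4):
    r=np.hypot(X-c[0],Y-c[1]);m=(abs(r-.095)<.012)&(gray>70)
    c,R,e=circ(np.c_[X[m],Y[m]])
print("ring",c,R,e,m.sum())
# hob: dark region, min area rect
d=((gray<40)).astype(np.uint8);n,l,st,ce=cv2.connectedComponentsWithStats(d)
ts=sorted(range(1,n),key=lambda i:-st[i][4])[:4];print([(st[i].tolist()) for i in ts])
i=l[int((.9-.46)*1000),int((.5-.04)*1000)];pts=np.argwhere(l==i)
(b,sz,a)=cv2.minAreaRect(pts[:,::-1].astype("f4"));print("hob",.9-b[1]*.001,.5-b[0]*.001,sz,a)
for n,c0,R0,zl,zh in[("tin",(.523,.16),.06,.055,.066),("potrim",(.53,-.095),.11,.071,.08),("handles",(.53,-.095),.14,.045,.068),
  ("basilrim",(.69,-.01),.1,.03,.2),("can",(.68,-.15),.06,.1,.12),("oil",(.70,.16),.1,.03,.25),("jar",(.592,-.284),.06,.08,.1)]:
    m=blob(P,c0,R0,zl,zh);q=P[m]
    print(n,m.sum(),"min",np.round(q.min(0),3),"max",np.round(q.max(0),3),"mean",np.round(q.mean(0),3))
    if n in("potrim",):print("   fit",circ(q[:,:2]),circ(q[:,:2],.083))
    if n=="handles":
        pc=circ(P[blob(P,c0,R0,.071,.08)][:,:2])[0];qq=q[np.hypot(*(q[:,:2]-pc).T)>.09];v=qq[:,:2]-pc
        print("   axis",[np.round((pc+ (v[k]).mean(0)),3) for k in(v[:,0]>0,v[:,0]<0)],np.round(qq.min(0),3),np.round(qq.max(0),3))
for n in["scene"]:
    t=cams.snapshot(n);Q=cloud(t)
    for n,c0,R0,zl,zh in[("tin",(.523,.16),.06,.05,.068),("potrim",(.53,-.095),.11,.069,.08),("basilpot",(.69,-.01),.1,.03,.09),("can",(.68,-.15),.07,.03,.12),("oil",(.70,.16),.07,.03,.25)]:
        m=blob(Q,c0,R0,zl,zh);q=Q[m]
        print(n,m.sum(),np.round(q.min(0),3),np.round(q.max(0),3),np.round(q.mean(0),3))
        if n=="potrim":print("   fit",circ(q[:,:2]))
o=O.copy()
cv2.imwrite("pics/ortho1.png",cv2.cvtColor(o[100:560,120:820],cv2.COLOR_RGB2BGR))
E
```

```text
ring [0.51620702 0.15947904] 0.09340762566679472 0.0023668172645700037 5435
[[392, 245, 207, 79, 7523], [672, 265, 54, 183, 5405], [217, 356, 74, 165, 5398], [255, 375, 67, 87, 2327]]
hob 0.5505 0.0005000000000000004 (699.0, 999.0) 90.0
tin 521 min [0.494 0.127 0.055] max [0.561 0.194 0.066] mean [0.527 0.16  0.06 ]
potrim 314 min [ 0.442 -0.18   0.071] max [ 0.61  -0.013  0.08 ] mean [ 0.528 -0.097  0.074]
   fit (array([ 0.52657387, -0.09627887]), np.float64(0.08245458100989828), np.float64(0.001136585699471334)) (array([ 0.52656476, -0.09629216]), np.float64(0.083), np.float64(0.0011804729412488546))
handles 604 min [ 0.407 -0.177  0.045] max [ 0.665 -0.015  0.068] mean [ 0.54 -0.1   0.06]
   axis [array([ 0.63 , -0.139]), array([ 0.428, -0.055])] [ 0.407 -0.169  0.045] [ 0.665 -0.025  0.068]
basilrim 1763 min [ 0.603 -0.074  0.031] max [0.776 0.052 0.163] mean [ 0.703 -0.013  0.128]
can 671 min [ 0.655 -0.19   0.1  ] max [ 0.73  -0.117  0.115] mean [ 0.692 -0.153  0.109]
oil 893 min [0.675 0.142 0.031] max [0.736 0.202 0.223] mean [0.697 0.167 0.135]
jar 404 min [ 0.571 -0.325  0.081] max [ 0.628 -0.267  0.095] mean [ 0.598 -0.295  0.089]
tin 164 [0.498 0.125 0.05 ] [0.563 0.192 0.064] [0.536 0.148 0.059]
potrim 284 [ 0.443 -0.183  0.069] [ 0.613 -0.014  0.079] [ 0.52  -0.109  0.074]
   fit (array([ 0.52799309, -0.09882921]), np.float64(0.08254949726384063), np.float64(0.0013676310279171783))
basilpot 605 [ 0.678 -0.049  0.03 ] [0.75  0.031 0.089] [ 0.732 -0.003  0.065]
can 1194 [ 0.627 -0.192  0.03 ] [ 0.731 -0.107  0.113] [ 0.706 -0.146  0.085]
oil 1636 [0.694 0.14  0.03 ] [0.741 0.203 0.222] [0.726 0.172 0.123]
```

View pics/ortho1.png

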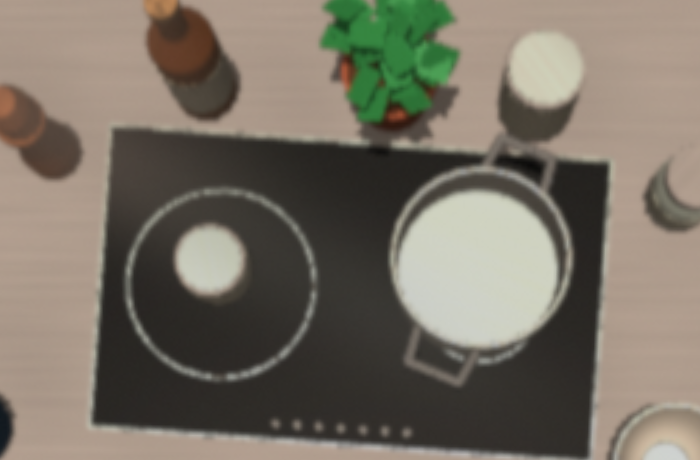

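The fits agree with the sizes given: ring centre (0.516, 0.159), hob centre (0.507, 0.029) with yaw about -3.9°, tin (0.527, 0.160) and pot (0.527, -0.097). I'll push the tin along +y with half-open fingers as a fork, then tow the pot from inside its mouth. First I turn the tool and move above a point behind the tin.

```bash
python3 -m handwheel '[{"gripper":0.1,"wz":0.0514},{"gripper":0.1,"wz":0.0514},{"gripper":0.1,"wz":0.0514},{"gripper":0.1,"wz":0.0514},{"gripper":0.1,"wz":0.0514},{"gripper":0.1,"wz":0.0514},{"gripper":0.1,"wz":0.0514},{"gripper":0.1,"tx":-0.0578,"ty":0.0235},{"gripper":0.1,"tx":-0.0578,"ty":0.0235},{"gripper":0.1,"tx":-0.0578,"ty":0.0235},{"gripper":0.1,"tx":-0.0578,"ty":0.0235},{"gripper":0.1,"tx":-0.0578,"ty":0.0235},{"gripper":0.1,"tx":-0.0578,"ty":0.0235},{"gripper":0.1,"tx":-0.0578,"ty":0.0235},{"gripper":0.1,"tx":-0.0578,"ty":0.0235},{"gripper":0.1,"tx":-0.0578,"ty":0.0235},{"gripper":0.1,"tx":-0.0578,"ty":0.0235},{"gripper":0.1,"tx":-0.0578,"ty":0.0235},{"gripper":0.1,"tx":-0.0578,"ty":0.0235},{"gripper":0.1,"tx":-0.0578,"ty":0.0235}]'; python3 - <<'E'
from h import *
s=cams.snapshot("scene");save(s,"s2.png");P=cloud(s)
st=sensors.sense();print(st["position"],st["ee_rot"],st["opening"],st["qpos"])
m=blob(P,(.71,-.01),.09,.02,.2)&(P[...,0]>.615);q=P[m];print(np.round(np.percentile(q[:,0],[0,1,5]),3),np.round(q.min(0),3))
t=cams.snapshot("wrist");save(t,"w2.png")
E
```

```text
[0.23397728 0.65973834 0.21390668] [-3.14156045e+00 -7.62182957e-06  2.80076563e+00] 0.09139663751652327 [ 1.19668916e+00  3.78917544e-01  1.73422582e+00  7.64280215e-06
  1.02848173e+00 -3.32840943e-02]
[0.635 0.655 0.669] [ 0.635 -0.076  0.02 ]$[0]: bad value
```

View pics/s2.png

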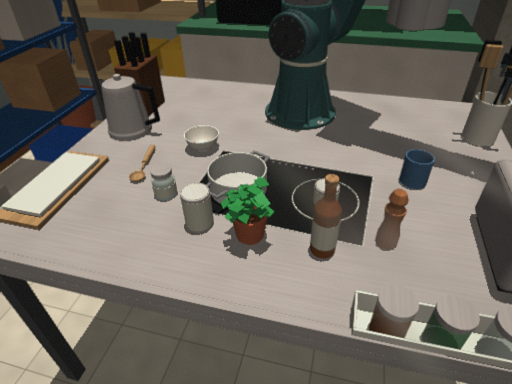

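The picture is unchanged, with the pot at (239,178) and the tin at (325,190), because the call was refused. Rows probably need all of their keys, so I'll write them in full.

```bash
python3 -m handwheel '[{"gripper":0.1,"tx":0,"ty":0,"tz":0,"wx":0,"wy":0,"wz":0.0514},{"gripper":0.1,"tx":0,"ty":0,"tz":0,"wx":0,"wy":0,"wz":0.0514},{"gripper":0.1,"tx":0,"ty":0,"tz":0,"wx":0,"wy":0,"wz":0.0514},{"gripper":0.1,"tx":0,"ty":0,"tz":0,"wx":0,"wy":0,"wz":0.0514},{"gripper":0.1,"tx":0,"ty":0,"tz":0,"wx":0,"wy":0,"wz":0.0514},{"gripper":0.1,"tx":0,"ty":0,"tz":0,"wx":0,"wy":0,"wz":0.0514},{"gripper":0.1,"tx":0,"ty":0,"tz":0,"wx":0,"wy":0,"wz":0.0514}]'
```

```text
time_s: 2.48
position: [0.234, 0.6597, 0.2139]
ee_rot: [3.142, 0.0, 1.665]
ft_force: [0.5, -0.5, 0.3]
opening: 0.0502
finger_force: 0.0
```

```bash
python3 -m handwheel '[{"gripper":0.1,"tx":-0.0578,"ty":0.0235,"tz":0,"wx":0,"wy":0,"wz":0},{"gripper":0.1,"tx":-0.0578,"ty":0.0235,"tz":0,"wx":0,"wy":0,"wz":0},{"gripper":0.1,"tx":-0.0578,"ty":0.0235,"tz":0,"wx":0,"wy":0,"wz":0},{"gripper":0.1,"tx":-0.0578,"ty":0.0235,"tz":0,"wx":0,"wy":0,"wz":0},{"gripper":0.1,"tx":-0.0578,"ty":0.0235,"tz":0,"wx":0,"wy":0,"wz":0},{"gripper":0.1,"tx":-0.0578,"ty":0.0235,"tz":0,"wx":0,"wy":0,"wz":0},{"gripper":0.1,"tx":-0.0578,"ty":0.0235,"tz":0,"wx":0,"wy":0,"wz":0},{"gripper":0.1,"tx":-0.0578,"ty":0.0235,"tz":0,"wx":0,"wy":0,"wz":0},{"gripper":0.1,"tx":-0.0578,"ty":0.0235,"tz":0,"wx":0,"wy":0,"wz":0},{"gripper":0.1,"tx":-0.0578,"ty":0.0235,"tz":0,"wx":0,"wy":0,"wz":0},{"gripper":0.1,"tx":-0.0578,"ty":0.0235,"tz":0,"wx":0,"wy":0,"wz":0},{"gripper":0.1,"tx":-0.0578,"ty":0.0235,"tz":0,"wx":0,"wy":0,"wz":0},{"gripper":0.1,"tx":-0.0578,"ty":0.0235,"tz":0,"wx":0,"wy":0,"wz":0},{"gripper":0.1,"tx":0,"ty":0,"tz":0,"wx":0,"wy":0,"wz":0},{"gripper":0.1,"tx":0,"ty":0,"tz":0,"wx":0,"wy":0,"wz":0}]'
```

```text
time_s: 4.35
position: [0.5367, 0.0861, 0.2138]
ee_rot: [-3.141, -0.0, 1.67]
ft_force: [0.1, 0.6, 0.8]
opening: 0.05
finger_force: 0.0
```

```bash
python3 -m handwheel '[{"gripper":0.1,"tx":0,"ty":-0.0027,"tz":0.05,"wx":0,"wy":0,"wz":0},{"gripper":0.1,"tx":0,"ty":0,"tz":0.05,"wx":0,"wy":0,"wz":0},{"gripper":0.1,"tx":0,"ty":0,"tz":0.05,"wx":0,"wy":0,"wz":0},{"gripper":0.1,"tx":0,"ty":0,"tz":0.05,"wx":0,"wy":0,"wz":0},{"gripper":0.1,"tx":0,"ty":0,"tz":0.03,"wx":0,"wy":0,"wz":0},{"gripper":0.1,"tx":0,"ty":0,"tz":0.018,"wx":0,"wy":0,"wz":0},{"gripper":0.1,"tx":0,"ty":0,"tz":0,"wx":0,"wy":0,"wz":0},{"gripper":0.1,"tx":0,"ty":0,"tz":0,"wx":0,"wy":0,"wz":0}]'
```

```text
time_s: 5.35
position: [0.5354, 0.0861, 0.0165]
ee_rot: [3.14, -0.0, 1.671]
ft_force: [-0.4, -0.4, 1.0]
opening: 0.0502
finger_force: 0.0
```

```bash
python3 -m handwheel '[{"gripper":0.1,"tx":0.0125,"ty":0,"tz":0,"wx":0,"wy":0,"wz":0},{"gripper":0.1,"tx":0.0125,"ty":0,"tz":0,"wx":0,"wy":0,"wz":0},{"gripper":0.1,"tx":0.005,"ty":0,"tz":0,"wx":0,"wy":0,"wz":0},{"gripper":0.1,"tx":0.005,"ty":0,"tz":0,"wx":0,"wy":0,"wz":0},{"gripper":0.1,"tx":0.005,"ty":0,"tz":0,"wx":0,"wy":0,"wz":0},{"gripper":0.1,"tx":0.005,"ty":0,"tz":0,"wx":0,"wy":0,"wz":0},{"gripper":0.1,"tx":0.005,"ty":0,"tz":0,"wx":0,"wy":0,"wz":0},{"gripper":0.1,"tx":0.0075,"ty":0,"tz":0,"wx":0,"wy":0,"wz":0},{"gripper":0.1,"tx":0.0075,"ty":0,"tz":0,"wx":0,"wy":0,"wz":0},{"gripper":0.1,"tx":0.0075,"ty":0,"tz":0,"wx":0,"wy":0,"wz":0},{"gripper":0.1,"tx":0.0075,"ty":0,"tz":0,"wx":0,"wy":0,"wz":0},{"gripper":0.1,"tx":0.0075,"ty":0,"tz":0,"wx":0,"wy":0,"wz":0},{"gripper":0.1,"tx":0.0075,"ty":0,"tz":0,"wx":0,"wy":0,"wz":0},{"gripper":0.1,"tx":0.0075,"ty":0,"tz":0,"wx":0,"wy":0,"wz":0},{"gripper":0.1,"tx":0.0075,"ty":0,"tz":0,"wx":0,"wy":0,"wz":0},{"gripper":0.1,"tx":0.0075,"ty":0,"tz":0,"wx":0,"wy":0,"wz":0}]'
python3 - <<'E'
from h import *
print(sensors.sense()["position"])
for n in["top","scene"]:
    s=cams.snapshot(n);save(s,n+"3.png");P=cloud(s)
    m=blob(P,(.52,.26),.06,.05,.068)&(P[...,1]>.19);print(n,m.sum(),np.round(P[m].min(0),3),np.round(P[m].max(0),3))
    for r in nets.spot_in(s,"tin")[:2]:
        e=r["extent"];print(round(r["score"],2),np.round(at_z(s,e[0]*512,e[1]*384,.04),3))
a,b=cv2.imread("pics/top3.png")[80:300,60:360],cv2.imread("pics/scene3.png")[100:320,160:460]
cv2.imwrite("pics/c3.png",np.hstack([a,b]))
E
```

```text
time_s: 7.35
position: [0.5254, 0.1796, 0.0155]
ee_rot: [3.142, 0.0, 1.67]
ft_force: [0.3, -1.1, 0.9]
opening: 0.0502
finger_force: 0.7
[0.52542516 0.17964838 0.01553963]Traceback (most recent call last):
  File "<stdin>", line 5, in <module>
    return umr_minimum(a, axis, None, out, keepdims, initial, where)
ValueError: zero-size array to reduction operation minimum which has no identity
```

```bash
python3 - <<'E'
from h import *
s=cams.snapshot("scene");save(s,"scene3.png");P=cloud(s)
m=blob(P,(.52,.22),.06,.03,.068);print(m.sum(), np.round(P[m].min(0),3) if m.any() else 0,np.round(P[m].max(0),3) if m.any() else 0)
for r in nets.spot_in(s,"tin")[:2]:
    e=r["extent"];print(round(r["score"],2),np.round(at_z(s,e[0]*512,e[1]*384,.04),3))
cv2.imwrite("pics/c3.png",cv2.resize(cv2.imread("pics/scene3.png")[100:320,160:460],None,fx=2,fy=2))
E
```

```text
273 [0.49  0.186 0.03 ] [0.562 0.253 0.063]
0.88 [0.534 0.227 0.04 ]
```

View pics/c3.png

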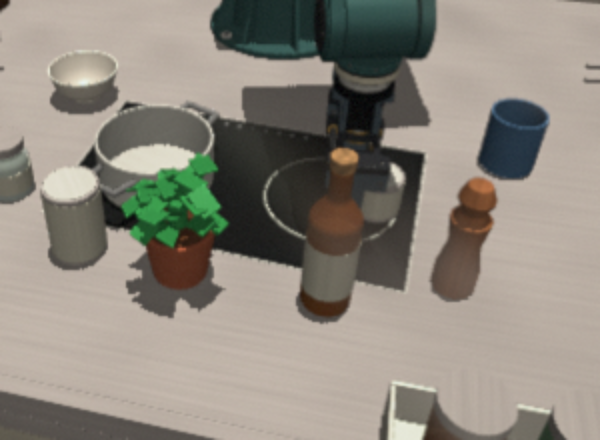

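The crop shows the tin upright at (382,190), held in front of the fork, with clear space to the mill at (465,240). I carry on.

```bash
python3 -m handwheel '[{"gripper":0.1,"tx":0.005,"ty":0,"tz":0,"wx":0,"wy":0,"wz":0},{"gripper":0.1,"tx":0.009,"ty":0,"tz":0,"wx":0,"wy":0,"wz":0},{"gripper":0.1,"tx":0.009,"ty":0,"tz":0,"wx":0,"wy":0,"wz":0},{"gripper":0.1,"tx":0.009,"ty":0,"tz":0,"wx":0,"wy":0,"wz":0},{"gripper":0.1,"tx":0.009,"ty":0,"tz":0,"wx":0,"wy":0,"wz":0},{"gripper":0.1,"tx":0.009,"ty":0,"tz":0,"wx":0,"wy":0,"wz":0},{"gripper":0.1,"tx":0.009,"ty":0,"tz":0,"wx":0,"wy":0,"wz":0},{"gripper":0.1,"tx":0.009,"ty":0,"tz":0,"wx":0,"wy":0,"wz":0},{"gripper":0.1,"tx":0.009,"ty":0,"tz":0,"wx":0,"wy":0,"wz":0},{"gripper":0.1,"tx":0.009,"ty":0,"tz":0,"wx":0,"wy":0,"wz":0},{"gripper":0.1,"tx":0.009,"ty":0,"tz":0,"wx":0,"wy":0,"wz":0},{"gripper":0.1,"tx":0.009,"ty":0,"tz":0,"wx":0,"wy":0,"wz":0},{"gripper":0.1,"tx":0.009,"ty":0,"tz":0,"wx":0,"wy":0,"wz":0},{"gripper":0.1,"tx":0.009,"ty":0,"tz":0,"wx":0,"wy":0,"wz":0},{"gripper":0.1,"tx":0.009,"ty":0,"tz":0,"wx":0,"wy":0,"wz":0},{"gripper":0.1,"tx":0.008,"ty":0,"tz":0,"wx":0,"wy":0,"wz":0},{"gripper":0.1,"tx":0.006,"ty":0,"tz":0,"wx":0,"wy":0,"wz":0},{"gripper":0.1,"tx":0.003,"ty":0,"tz":0,"wx":0,"wy":0,"wz":0},{"gripper":0.1,"tx":0.002,"ty":0,"tz":0,"wx":0,"wy":0,"wz":0},{"gripper":0.1,"tx":0,"ty":0,"tz":0,"wx":0,"wy":0,"wz":0}]'
python3 - <<'E'
from h import *
s=cams.snapshot("scene");P=cloud(s)
m=blob(P,(.511,.335),.06,.03,.068);print(m.sum(), np.round(P[m].min(0),3),np.round(P[m].max(0),3))
E
```

```text
time_s: 10.0
position: [0.5135, 0.2987, 0.0155]
ee_rot: [3.142, -0.0, 1.67]
ft_force: [-0.4, 0.1, -0.9]
opening: 0.0502
finger_force: 0.0
104 [0.488 0.281 0.03 ] [0.552 0.368 0.061]
```

```bash
python3 -m handwheel '[{"gripper":0.1,"tx":-0.015,"ty":0,"tz":0,"wx":0,"wy":0,"wz":0},{"gripper":0.1,"tx":-0.03,"ty":0,"tz":0,"wx":0,"wy":0,"wz":0},{"gripper":0.1,"tx":-0.03,"ty":0,"tz":0,"wx":0,"wy":0,"wz":0},{"gripper":-1,"tx":0,"ty":0,"tz":-0.055,"wx":0,"wy":0,"wz":0},{"gripper":-1,"tx":0,"ty":0,"tz":-0.06,"wx":0,"wy":0,"wz":0},{"gripper":-1,"tx":0,"ty":0,"tz":-0.06,"wx":0,"wy":0,"wz":0},{"gripper":-1,"tx":0,"ty":0,"tz":-0.055,"wx":0,"wy":0,"wz":0},{"gripper":-1,"tx":-0.0607,"ty":-0.007,"tz":0,"wx":0,"wy":0,"wz":0},{"gripper":-1,"tx":-0.0607,"ty":-0.007,"tz":0,"wx":0,"wy":0,"wz":0},{"gripper":-1,"tx":-0.0607,"ty":-0.007,"tz":0,"wx":0,"wy":0,"wz":0},{"gripper":-1,"tx":-0.0607,"ty":-0.007,"tz":0,"wx":0,"wy":0,"wz":0},{"gripper":-1,"tx":-0.0607,"ty":-0.007,"tz":0,"wx":0,"wy":0,"wz":0},{"gripper":-1,"tx":-0.0607,"ty":-0.007,"tz":0,"wx":0,"wy":0,"wz":0},{"gripper":-1,"tx":0,"ty":0,"tz":0,"wx":0,"wy":0,"wz":0}]' 10
cat >> h.py <<'E'
def pot(s,P,c,lo=.069):
    q=P[blob(P,c,.105,lo,.08)][:,:2];o=circ(q,.083);return np.round(o[0],4),round(o[2],4),len(q)
E
python3 - <<'E'
from h import *
for n in("top","scene"):
    s=cams.snapshot(n);P=cloud(s);m=blob(P,(.511,.337),.06,.05,.068);q=P[m]
    print(n,m.sum(),np.round(q.min(0),3),np.round(q.max(0),3),pot(s,P,(.527,-.0975)))
    save(s,n+"4.png")
    if n=="top":cv2.imwrite("pics/c4.png",cv2.resize(cv2.imread("pics/top4.png")[90:300,50:370],None,fx=2,fy=2))
E
```

```text
time_s: 11.8
position: [0.5146, -0.0572, 0.1996]
ee_rot: [3.141, 0.0, 1.667]
ft_force: [-0.6, -0.4, 0.2]
opening: 0.0004
finger_force: 0.0
top 562 [0.476 0.304 0.05 ] [0.541 0.372 0.066] (array([ 0.5267, -0.0957]), np.float64(0.0011), 92)
scene 195 [0.477 0.304 0.05 ] [0.54  0.368 0.064] (array([ 0.5282, -0.0984]), np.float64(0.0014), 283)
```

View pics/c4.png

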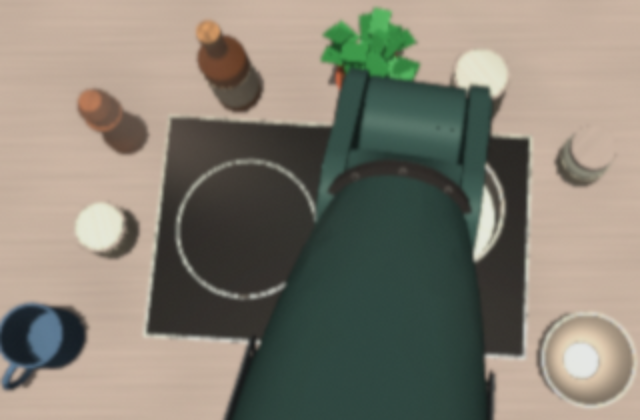

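The tin stands alone on steel at (101,228) in the crop, left of the glass edge at about col 160, measured at (0.509, 0.338) and 26 mm clear. Next I lower the shut fingers into the pot and tow it forward and slightly towards the robot, to clear the basil.

```bash
python3 -m handwheel '[{"gripper":-1,"tx":0,"ty":0,"tz":0.05,"wx":0,"wy":0,"wz":0},{"gripper":-1,"tx":0,"ty":0,"tz":0.05,"wx":0,"wy":0,"wz":0},{"gripper":-1,"tx":0,"ty":0,"tz":0.05,"wx":0,"wy":0,"wz":0},{"gripper":-1,"tx":0,"ty":0,"tz":0.045,"wx":0,"wy":0,"wz":0},{"gripper":-1,"tx":0,"ty":0,"tz":0.02,"wx":0,"wy":0,"wz":0},{"gripper":-1,"tx":0,"ty":0,"tz":0.012,"wx":0,"wy":0,"wz":0},{"gripper":-1,"tx":0,"ty":0,"tz":0,"wx":0,"wy":0,"wz":0}]'
```

```text
time_s: 12.78
position: [0.5153, -0.0541, 0.0182]
ee_rot: [3.141, 0.0, 1.671]
ft_force: [0.9, 0.5, 0.5]
opening: 0.0007
finger_force: 0.0
```

```bash
python3 -m handwheel '[{"gripper":-1,"tx":0.008,"ty":-0.0013,"tz":0,"wx":0,"wy":0,"wz":0},{"gripper":-1,"tx":0.008,"ty":-0.0013,"tz":0,"wx":0,"wy":0,"wz":0},{"gripper":-1,"tx":0.004,"ty":-0.0007,"tz":0,"wx":0,"wy":0,"wz":0},{"gripper":-1,"tx":0.004,"ty":-0.0007,"tz":0,"wx":0,"wy":0,"wz":0},{"gripper":-1,"tx":0.004,"ty":-0.0007,"tz":0,"wx":0,"wy":0,"wz":0},{"gripper":-1,"tx":0.004,"ty":-0.0007,"tz":0,"wx":0,"wy":0,"wz":0},{"gripper":-1,"tx":0.006,"ty":-0.001,"tz":0,"wx":0,"wy":0,"wz":0},{"gripper":-1,"tx":0.006,"ty":-0.001,"tz":0,"wx":0,"wy":0,"wz":0},{"gripper":-1,"tx":0.006,"ty":-0.001,"tz":0,"wx":0,"wy":0,"wz":0},{"gripper":-1,"tx":0.006,"ty":-0.001,"tz":0,"wx":0,"wy":0,"wz":0}]'
python3 - <<'E'
from h import *
s=cams.snapshot("scene");P=cloud(s);print(pot(s,P,(.52,-.08)))
print(sensors.sense()["moment"])
E
```

```text
time_s: 14.02
position: [0.504, -0.0106, 0.0185]
ee_rot: [3.14, 0.001, 1.671]
ft_force: [1.5, -6.2, 2.0]
opening: 0.0002
finger_force: 3.5
(array([ 0.5197, -0.07  ]), np.float64(0.0013), 186)
[-0.58470607 -0.39886511  0.02542388]
```

```bash
python3 -m handwheel '[{"gripper":-1,"tx":0.006,"ty":-0.001,"tz":0,"wx":0,"wy":0,"wz":0},{"gripper":-1,"tx":0.008,"ty":-0.0013,"tz":0,"wx":0,"wy":0,"wz":0},{"gripper":-1,"tx":0.008,"ty":-0.0013,"tz":0,"wx":0,"wy":0,"wz":0},{"gripper":-1,"tx":0.008,"ty":-0.0013,"tz":0,"wx":0,"wy":0,"wz":0},{"gripper":-1,"tx":0.008,"ty":-0.0013,"tz":0,"wx":0,"wy":0,"wz":0},{"gripper":-1,"tx":0.008,"ty":-0.0013,"tz":0,"wx":0,"wy":0,"wz":0},{"gripper":-1,"tx":0.008,"ty":-0.0013,"tz":0,"wx":0,"wy":0,"wz":0},{"gripper":-1,"tx":0.006,"ty":-0.001,"tz":0,"wx":0,"wy":0,"wz":0},{"gripper":-1,"tx":0.003,"ty":-0.0005,"tz":0,"wx":0,"wy":0,"wz":0},{"gripper":-1,"tx":0,"ty":0,"tz":0,"wx":0,"wy":0,"wz":0}]'
python3 - <<'E'
from h import *
for n in("scene","top"):
    s=cams.snapshot(n);P=cloud(s);print(n,pot(s,P,(.506,-.02)))
    if n=="scene":
        save(s,"scene5.png");cv2.imwrite("pics/c5.png",cv2.resize(cv2.imread("pics/scene5.png")[100:320,160:460],None,fx=2,fy=2))
print(sensors.sense()["position"],sensors.sense()["ft_force"])
E
```

```text
time_s: 15.32
position: [0.4905, 0.0389, 0.0184]
ee_rot: [3.14, 0.0, 1.671]
ft_force: [1.6, -2.6, 2.1]
opening: 0.0004
finger_force: 1.4
scene (array([ 0.5058, -0.0208]), np.float64(0.0014), 213)
top (array([ 0.5044, -0.0183]), np.float64(0.0011), 168)
[0.49032052 0.03887596 0.01822118] [ 1.99968794 -3.00235297  1.06671231]
```

View pics/c5.png

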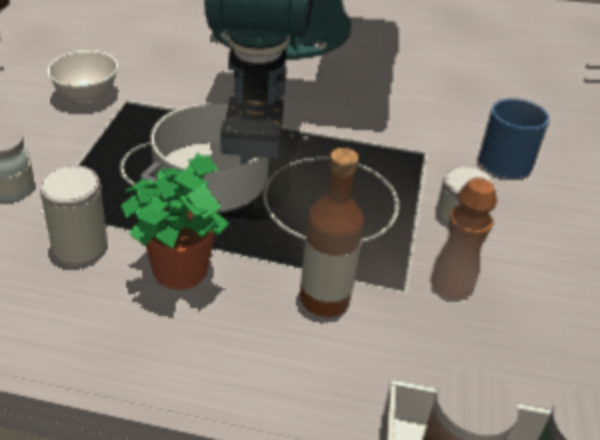

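The crop shows the pot (210,155) sliding upright, with its far lug past and clear of the basil (180,235) and the tin on the steel at (465,195). I re-seat the fingers slightly to the far side and tow towards the ring.

```bash
python3 -m handwheel '[{"gripper":-1,"tx":-0.0125,"ty":0,"tz":0,"wx":0,"wy":0,"wz":0},{"gripper":-1,"tx":0,"ty":0.0225,"tz":0,"wx":0,"wy":0,"wz":0},{"gripper":-1,"tx":0.006,"ty":0.001,"tz":0,"wx":0,"wy":0,"wz":0},{"gripper":-1,"tx":0.004,"ty":0.0007,"tz":0,"wx":0,"wy":0,"wz":0},{"gripper":-1,"tx":0.004,"ty":0.0007,"tz":0,"wx":0,"wy":0,"wz":0},{"gripper":-1,"tx":0.004,"ty":0.0007,"tz":0,"wx":0,"wy":0,"wz":0},{"gripper":-1,"tx":0.006,"ty":0.001,"tz":0,"wx":0,"wy":0,"wz":0},{"gripper":-1,"tx":0.008,"ty":0.0013,"tz":0,"wx":0,"wy":0,"wz":0},{"gripper":-1,"tx":0.008,"ty":0.0013,"tz":0,"wx":0,"wy":0,"wz":0},{"gripper":-1,"tx":0.008,"ty":0.0013,"tz":0,"wx":0,"wy":0,"wz":0},{"gripper":-1,"tx":0.008,"ty":0.0013,"tz":0,"wx":0,"wy":0,"wz":0},{"gripper":-1,"tx":0.008,"ty":0.0013,"tz":0,"wx":0,"wy":0,"wz":0},{"gripper":-1,"tx":0.008,"ty":0.0013,"tz":0,"wx":0,"wy":0,"wz":0},{"gripper":-1,"tx":0.008,"ty":0.0013,"tz":0,"wx":0,"wy":0,"wz":0},{"gripper":-1,"tx":0.008,"ty":0.0013,"tz":0,"wx":0,"wy":0,"wz":0},{"gripper":-1,"tx":0.008,"ty":0.0013,"tz":0,"wx":0,"wy":0,"wz":0},{"gripper":-1,"tx":0.008,"ty":0.0013,"tz":0,"wx":0,"wy":0,"wz":0},{"gripper":-1,"tx":0.006,"ty":0.001,"tz":0,"wx":0,"wy":0,"wz":0},{"gripper":-1,"tx":0.003,"ty":0.0005,"tz":0,"wx":0,"wy":0,"wz":0}]'
python3 - <<'E'
from h import *
c=sensors.sense()["position"][:2]-[0,.062]
for n in("scene","top"):
    s=cams.snapshot(n);P=cloud(s);print(n,pot(s,P,c))
print(sensors.sense()["position"],sensors.sense()["ft_force"])
E
```

```text
time_s: 17.8
position: [0.5141, 0.1222, 0.0178]
ee_rot: [-3.141, 0.0, 1.671]
ft_force: [0.3, -5.8, -0.8]
opening: 0.0004
finger_force: 2.8
scene (array([0.5122, 0.0608]), np.float64(0.0013), 230)
top (array([0.5108, 0.0632]), np.float64(0.0012), 199)
[0.51410054 0.12229284 0.01777843] [-1.00741052 -0.93591059 -0.68056649]
```

```bash
python3 -m handwheel '[{"gripper":-1,"tx":0.005,"ty":0.0008,"tz":0,"wx":0,"wy":0,"wz":0},{"gripper":-1,"tx":0.008,"ty":0.0013,"tz":0,"wx":0,"wy":0,"wz":0},{"gripper":-1,"tx":0.008,"ty":0.0013,"tz":0,"wx":0,"wy":0,"wz":0},{"gripper":-1,"tx":0.008,"ty":0.0013,"tz":0,"wx":0,"wy":0,"wz":0},{"gripper":-1,"tx":0.008,"ty":0.0013,"tz":0,"wx":0,"wy":0,"wz":0},{"gripper":-1,"tx":0.008,"ty":0.0013,"tz":0,"wx":0,"wy":0,"wz":0},{"gripper":-1,"tx":0.008,"ty":0.0013,"tz":0,"wx":0,"wy":0,"wz":0},{"gripper":-1,"tx":0.008,"ty":0.0013,"tz":0,"wx":0,"wy":0,"wz":0},{"gripper":-1,"tx":0.008,"ty":0.0013,"tz":0,"wx":0,"wy":0,"wz":0},{"gripper":-1,"tx":0.008,"ty":0.0013,"tz":0,"wx":0,"wy":0,"wz":0},{"gripper":-1,"tx":0.008,"ty":0.0013,"tz":0,"wx":0,"wy":0,"wz":0},{"gripper":-1,"tx":0.008,"ty":0.0013,"tz":0,"wx":0,"wy":0,"wz":0},{"gripper":-1,"tx":0.008,"ty":0.0013,"tz":0,"wx":0,"wy":0,"wz":0},{"gripper":-1,"tx":0.006,"ty":0.001,"tz":0,"wx":0,"wy":0,"wz":0},{"gripper":-1,"tx":0.004,"ty":0.0006,"tz":0,"wx":0,"wy":0,"wz":0},{"gripper":-1,"tx":0.002,"ty":0.0003,"tz":0,"wx":0,"wy":0,"wz":0},{"gripper":-1,"tx":0,"ty":0,"tz":0,"wx":0,"wy":0,"wz":0}]'
cat >> h.py <<'E'
def ring(s,c=(.516,.1595)):
    O=ortho(s).astype(float).mean(-1);X,Y=np.meshgrid(np.arange(.9,.2,-.001),np.arange(.5,-.5,-.001),indexing="ij");c=np.array(c)
    for _ in range(3):
        r=np.hypot(X-c[0],Y-c[1]);m=(abs(r-.095)<.005)&(O>70);c,R,e=circ(np.c_[X[m],Y[m]],.0945)
    return np.round(c,4),round(e,4),m.sum()
E
python3 - <<'E'
from h import *
st=sensors.sense();c=st["position"][:2]-[0,.062]
for n in("scene","top"):
    s=cams.snapshot(n);P=cloud(s);print(n,pot(s,P,c),ring(s))
print(st["position"],st["ft_force"])
save(s,"top6.png");cv2.imwrite("pics/c6.png",cv2.resize(cv2.imread("pics/top6.png")[90:300,50:370],None,fx=2,fy=2))
E
```

```text
time_s: 20.02
position: [0.5198, 0.2134, 0.0178]
ee_rot: [-3.141, 0.0, 1.671]
ft_force: [-0.4, -2.9, -1.1]
opening: 0.0005
finger_force: 1.6
scene (array([0.5181, 0.1516]), np.float64(0.0013), 226) (array([0.514 , 0.1575]), np.float64(0.0022), np.int64(2976))
top (array([0.5166, 0.1539]), np.float64(0.0012), 219) (array([0.5179, 0.1588]), np.float64(0.0023), np.int64(3029))
[0.51980096 0.21342579 0.01779109] [-0.4413755  -2.91790066 -1.06689265]
```

View pics/c6.png

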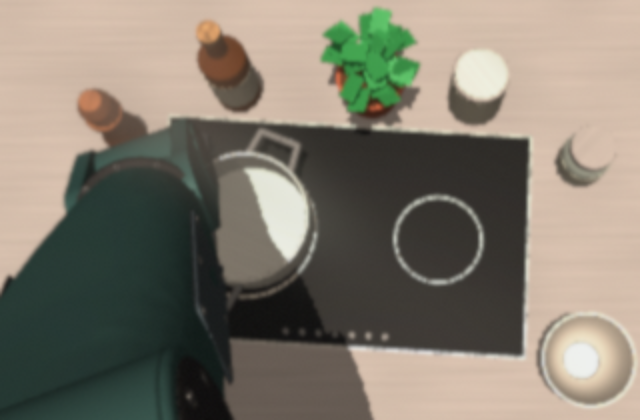

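The pot (255,225) is upright and nearly on the ring, with about 5 mm left to go. I nudge it, back off the wall, lift out and check with the arm clear.

```bash
python3 -m handwheel '[{"gripper":-1,"tx":0.002,"ty":0,"tz":0,"wx":0,"wy":0,"wz":0},{"gripper":-1,"tx":0.002,"ty":0,"tz":0,"wx":0,"wy":0,"wz":0},{"gripper":-1,"tx":0.002,"ty":0,"tz":0,"wx":0,"wy":0,"wz":0},{"gripper":-1,"tx":0,"ty":0,"tz":0,"wx":0,"wy":0,"wz":0},{"gripper":-1,"tx":-0.02,"ty":0,"tz":0,"wx":0,"wy":0,"wz":0},{"gripper":-1,"tx":-0.03,"ty":0,"tz":0,"wx":0,"wy":0,"wz":0},{"gripper":-1,"tx":0,"ty":0,"tz":-0.04,"wx":0,"wy":0,"wz":0},{"gripper":-1,"tx":0,"ty":0,"tz":-0.06,"wx":0,"wy":0,"wz":0},{"gripper":-1,"tx":0,"ty":0,"tz":-0.06,"wx":0,"wy":0,"wz":0},{"gripper":-1,"tx":0,"ty":0,"tz":-0.06,"wx":0,"wy":0,"wz":0},{"gripper":-1,"tx":-0.07,"ty":0,"tz":0,"wx":0,"wy":0,"wz":0},{"gripper":-1,"tx":-0.07,"ty":0,"tz":0,"wx":0,"wy":0,"wz":0},{"gripper":-1,"tx":-0.07,"ty":0,"tz":0,"wx":0,"wy":0,"wz":0},{"gripper":-1,"tx":-0.07,"ty":0,"tz":0,"wx":0,"wy":0,"wz":0},{"gripper":-1,"tx":-0.07,"ty":0,"tz":0,"wx":0,"wy":0,"wz":0},{"gripper":-1,"tx":-0.07,"ty":0,"tz":0,"wx":0,"wy":0,"wz":0},{"gripper":-1,"tx":-0.07,"ty":0,"tz":0,"wx":0,"wy":0,"wz":0},{"gripper":-1,"tx":0,"ty":0,"tz":0,"wx":0,"wy":0,"wz":0}]'
python3 - <<'E'
from h import *
for n in("scene","top"):
    s=cams.snapshot(n);P=cloud(s);m=blob(P,(.51,.337),.06,.05,.068);q=P[m]
    print(n,pot(s,P,(.517,.159)),"tin",np.round((q.min(0)+q.max(0))/2,3),q.shape)
    p,_,_=pot(s,P,(.517,.159));save(s,n+"7.png")
    O=ortho(s)[190:570,100:480];O=cv2.cvtColor(O,cv2.COLOR_RGB2BGR)
    cv2.imwrite(f"pics/o7{n}.png",O)
cv2.imwrite("pics/c7.png",np.hstack([cv2.imread("pics/o7top.png"),cv2.imread("pics/o7scene.png")]))
E
```

```text
time_s: 22.38
position: [0.5626, -0.2154, 0.1942]
ee_rot: [3.141, 0.001, 1.667]
ft_force: [0.1, 0.7, -0.4]
opening: 0.0005
finger_force: 0.0
scene (array([0.5184, 0.1565]), np.float64(0.0013), 332) tin [0.508 0.336 0.057] (196, 3)
top (array([0.5168, 0.1582]), np.float64(0.0013), 362) tin [0.509 0.338 0.058] (559, 3)
```

View pics/c7.png

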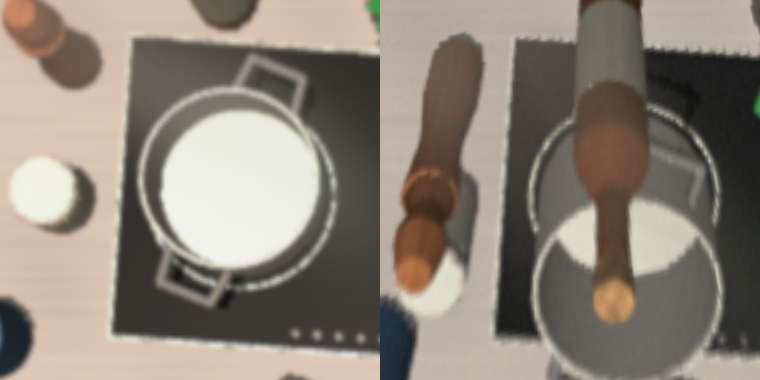

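The top-down crop (left) shows the pot inside the ring arc, with the tin at (45,190) off the glass. I compare against the ring as each camera saw it at the start.

```bash
python3 - <<'E'
from h import *
X,Y=np.meshgrid(np.arange(.9,.2,-.001),np.arange(.5,-.5,-.001),indexing="ij")
for n in("scene","top"):
    s=dict(cams.snapshot(n));a=s["pixels"]
    s["pixels"]=cv2.cvtColor(cv2.imread(f"pics/{n}1.png"),cv2.COLOR_BGR2RGB);O=ortho(s).astype(float).mean(-1)
    c=np.array([.516,.1595])
    for _ in range(4):
        # ring ridge: brightest radius per direction
        th=np.radians(np.arange(0,360,2));R=np.arange(.086,.104,.0005)
        px=c[0]+np.outer(np.cos(th),R);py=c[1]+np.outer(np.sin(th),R)
        v=cv2.remap(O.astype("f4"),((.5-py)*1000).astype("f4"),((.9-px)*1000).astype("f4"),cv2.INTER_LINEAR)
        w=np.clip(v-v.min(1,keepdims=True)-15,0,None)**2;ok=w.sum(1)>0
        r=(w*R).sum(1)[ok]/w.sum(1)[ok];xy=c+np.c_[np.cos(th[ok]),np.sin(th[ok])]*r[:,None]
        c,rr,e=circ(xy)
    print(n,"ring",np.round(c,4),round(rr,4),round(e,4),ok.sum())
    s["pixels"]=a;P=cloud(s);print("pot",pot(s,P,(.517,.159)))
E
```

```text
scene ring [0.5132 0.1565] 0.0937 0.0011 161
pot (array([0.5183, 0.1566]), np.float64(0.0013), 336)
top ring [0.5162 0.1595] 0.0933 0.0002 180
pot (array([0.5167, 0.1581]), np.float64(0.0012), 370)
```

```bash
python3 - <<'E'
from h import *
th=np.radians(np.arange(0,360,2))
def fit(O,c,R,sgn):
    c=np.array(c)
    for _ in range(5):
        px=c[0]+np.outer(np.cos(th),R);py=c[1]+np.outer(np.sin(th),R)
        v=sgn*cv2.remap(O.astype("f4"),((.5-py)*1000).astype("f4"),((.9-px)*1000).astype("f4"),cv2.INTER_LINEAR)
        w=np.clip(v-np.median(v,1,keepdims=True)-5,0,None)**2;ok=w.sum(1)>0
        r=(w*R).sum(1)[ok]/w.sum(1)[ok];xy=c+np.c_[np.cos(th[ok]),np.sin(th[ok])]*r[:,None]
        c,rr,e=circ(xy)
    return np.round(c,4),round(rr,4),round(e,4),ok.sum()
for n in("top","scene"):
    s=cams.snapshot(n);save(s,n+"8.png");O=ortho(s,.075).astype(float).mean(-1)
    print(n,"rim",fit(O,(.517,.158),np.arange(.075,.091,.0005),1))
    g=cv2.GaussianBlur(O,(0,0),1);gx=cv2.Sobel(g,cv2.CV_64F,1,0);gy=cv2.Sobel(g,cv2.CV_64F,0,1)
    print("  outer edge",fit(np.hypot(gx,gy),(.517,.158),np.arange(.081,.090,.0005),1))
    F=ortho(s,.005).astype(float).mean(-1)
    X,Y=np.meshgrid(np.arange(.9,.2,-.001),np.arange(.5,-.5,-.001),indexing="ij")
    if n=="top":
        R=np.arange(.07,.09,.0005);c=np.array([.517,.158])
        for a in range(0,360,30):
            t=np.radians(a);v=cv2.remap(F.astype("f4"),((.5-c[1]-R*np.sin(t))*1000).astype("f4")[None],((.9-c[0]-R*np.cos(t))*1000).astype("f4")[None],cv2.INTER_LINEAR)[0]
            print(a,R[np.argmin(np.diff(v))].round(4),round(float(np.diff(v).min()),1),end="; ")
        print()
    m=ortho(s,.075)[290:490,240:450];cv2.imwrite(f"pics/r8{n}.png",cv2.resize(cv2.cvtColor(m,cv2.COLOR_RGB2BGR),None,fx=1.8,fy=1.8))
E
python3 -c "
import cv2,numpy as np;cv2.imwrite('pics/c8.png',np.hstack([cv2.imread('pics/r8top.png'),cv2.imread('pics/r8scene.png')]))"
```

```text
top rim (array([0.5218, 0.1622]), np.float64(0.0785), np.float64(0.0017), np.int64(146))
  outer edge (array([0.5183, 0.1588]), np.float64(0.0855), np.float64(0.0005), np.int64(180))
0 0.0825 -9.3; 30 0.082 -8.8; 60 0.081 -11.8; 90 0.079 -15.0; 120 0.0775 -14.7; 150 0.0825 -12.5; 180 0.0745 -13.3; 210 0.0715 -12.8; 240 0.0715 -12.5; 270 0.075 -11.8; 300 0.0835 -11.9; 330 0.081 -10.1; 
scene rim (array([0.5145, 0.1562]), np.float64(0.0815), np.float64(0.0015), np.int64(155))
  outer edge (array([0.517 , 0.1564]), np.float64(0.0852), np.float64(0.0012), np.int64(172))
```

View pics/c8.png

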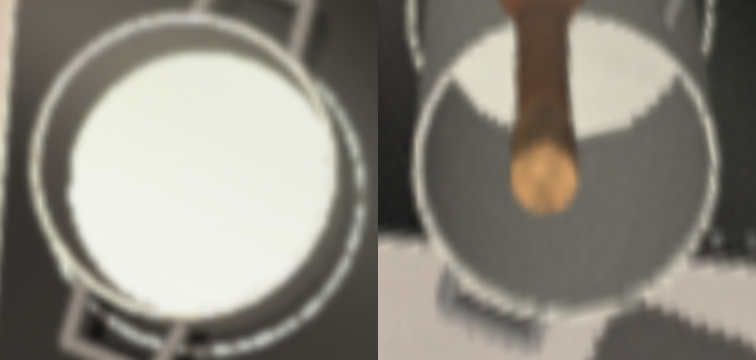

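The outer-edge fits put the pot within about 2–4 mm of the ring's centre in both views. It stands upright, the tin is on the steel and the arm is clear, so I hand in.

```bash
python3 -c "
from bench import ctrl
print(ctrl.hand_in())"
```

```text
the job is handed in; nothing more can be done
None
```

The job is handed in, verdict not shown: the tin went first and stands on the steel worktop about 26 mm clear of the hob; the pot then went onto the large ring, within about 2–4 mm of centre by camera; both were only pushed, stayed upright and never met, and I saw no bystander moved.

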